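Nickel clamp ring from under the hutch sash

TASK

Slide the clear sash of the wooden parts hutch up by its red grip, nearly to the top of its travel, so that it stays up by itself when you let go. Then reach in under it, take out the nickel clamp ring and lower it over the spindle of the ochre holder until it lies flat on the base. Leave the brass ring where it lies and the sash standing open.

Things in the scene. Friction and masses are not known exactly. Their poses are not given: they have to be found in the camera images.
- hutch: Wooden parts hutch, fixed. Origin: middle of its front edge, on the counter; x level to its back (away from the robot), y along its front, z up. 410 mm wide (386 mm free between the side rails), 340 mm deep; sides slope from 58 mm high in front to 324 mm at the back. Front lip 56 mm high, floor 30 mm above the counter. The rings lie at x 52 to 72 mm, y about +70 and -70 mm.
- sash (a joint): Travel in m of the hutch's sash, a clear pane in a grey frame (228 mm up the slope, 382 mm wide, 10 mm thick, 0.8 kg): 0 shut, 0.20 top stop. It slides straight up a 38 degree slope, up and away from the robot. Let go low it slides shut; from about 0.14 on, the friction of its guides holds it where it is left. Moving it takes up to 9 N.
- sash_handle (a point): Grip point on the red upright block at the middle of the sash's lower edge: 28 mm (x) by 22 mm (y), 62 mm tall; the point is on its centre line, 14 mm below its top, 123 mm above the counter when shut. Pinch it from above across y. Axes as the hutch's: x level, towards its back; y along its front; z up. The sash travels along (cos 38 deg, 0, sin 38 deg).
- nickel_ring: Silvery nickel clamp ring to be moved, lying flat on the hutch's floor: outer diameter 60 mm, hole 44 mm, 22 mm high, 0.12 kg, with a clamp lug that sticks out to 42 mm from the centre along its own +x (which points roughly towards the back of the hutch). Origin: centre of its underside; z is its axis, up. Grip it across its outside, along y.
- brass_ring: Yellow brass clamp ring of the same shape and size, lying on the hutch's floor on the other side of the middle; to be left alone. Origin: centre of its underside.
- holder: Ochre plastic seal holder fixed on the counter: base plate 90 x 90 mm, 12 mm thick, with an upright spindle in its centre, 18 mm in diameter, whose tapered tip is 57 mm above the counter. Origin: centre of its underside, z up.
There are look-alikes about, which are no part of the job. Several things look just like the holder: the one meant starts farthest to the robot's left.

How it is judged:
On the way:
1. the sash stands raised by at least 150 mm of its 200 mm travel, still and let go (the hand at least 50 mm from the grip point) (value of joint sash above 0.15 m and velocity of joint sash between -0.02 and 0.02 m/s and distance between the grasp point and sash_handle above 0.05 m), for 0.2 s.
At the end, for the whole second after the job is handed in: The nickel ring is round the holder's spindle (centres within 18 mm), flat on the base (underside within 6 mm of the base's top, tilted less than 10 degrees) and at rest; the sash is still raised by at least 140 mm; the brass ring is within 30 mm of where it lay (horizontal distance between nickel_ring and holder below 0.018 m and z of nickel_ring in the frame of holder between 0.006 and 0.018 m and angle between nickel_ring's own z axis and vertical below 0.17 rad and linear speed of nickel_ring below 0.02 m/s and value of joint sash above 0.14 m and distance of brass_ring from where it was at the start of the episode below 0.03 m); the robot touches nothing.
It fails at once if the brass ring is moved by more than 30 mm (distance of brass_ring from where it was at the start of the episode above 0.03 m).
It also fails if it takes over 69 s, if anything falls off the work surface, if the arm or the gripper's body presses on something with over 40 N, if the wrist force passes 120 N, or if a joint passes its speed limit or range.

ROBOT

A 7-joint arm with a two-finger parallel gripper is mounted at the origin on the work surface. World frame = base frame: x ahead of the robot, y to its left, z up, the work surface at z = 0. Lengths are in m, angles in rad, forces in N, time in s.
With the tool pointing down it reaches from about 0.35 to 0.9 m from the base axis. Payload 7.2 kg.
Tool frame: the origin (TCP) lies on the centre line of the jaws, within the pads' length; the fingertips stand bot.tips_ahead ahead of it and the grasp point (between the pads) lies 2 mm behind it (bot.tips_ahead is the distance from the TCP to the fingertips, in m); z points along the fingers, y is the line along which they close (so a half turn about z gives the same grasp; the last joint's range is limited). The gripper opens to 85 mm and grips with 20 to 120 N. Pads are 22 mm wide; open, the fingers measure 114 mm over their backs; the gripper's body (76 mm by 85 mm) begins 54 mm behind the grasp point. The pads swing forward as they close: fully open they stand 13 mm farther back than shut.
Start: joints at [-0.068, 0.411, -0.013, 1.596, 0.006, 1.134, -0.082], TCP at [0.625, -0, 0.248] pointing down, gripper open.
Joint ranges: [-2.95, 2.95], [-0.29, 1.99], [-1.47, 1.44], [0.14, 2.54], [-1.03, 4.17], [0.13, 1.85], [-2.86, 2.86]. Speed limits (rad/s): [2.39, 2.39, 3.01, 3.01, 3.14, 3.14, 3.14].

INTERFACE

Orientations are given as a rotation vector (axis times angle).
In Python, from station import bot gives the robot as it stands.
- The arm moves only by the shell command python3 -m crank 'ROWS'. ROWS is JSON, a list of rows, each a list of 3 entries, a list of its own where there are three numbers: the shift along the tool's x, y, z in units of 25 mm (1.0 is 25 mm), then the turn, a rotation vector about the tool's x, y, z in units of 8 degrees (1.0 is 8 degrees), then the gripper's target within -1 to 1 (shut at 1, half-way at 0, fully open at -1). A call has 1 to 12 rows; each row shifts and turns the commanded pose from where the row before left it, along the tool's axes as they then stand; what a row does not reach is not made up. A row lasts 1/8 s, in which the tool goes at most 62.5 mm and 10.7 degrees, less where a joint would pass 70% of its speed; a pose out of reach is approached as far as the arm can. A call is refused whole if a number of a shift passes 1 or a number of a turn 1, either way. A call with a gripper value outside its range is refused whole. The fingers move at their own pace and stop on an object; the grip force is fixed at half the most. Time passes only in rows, so rows that do not move let the fingers close. It gives the time, the measured TCP pose, the force, the opening and the grip force at its end, in the units of the state.
- bot.get_obs(): the state, without advancing time (a new reading comes with each control period).
- bot.camera(name): name is "scene" or "side" or "wrist"; returns a dict with "frame" (384x512x3 uint8, blue, green, red), "z_map" (384x512 float32, m along the optical axis (not along the pixel's ray), 0 where there is no reading), "camera_matrix" (3x3 intrinsics, pixels), "extrinsics" (4x4, takes a point from camera to world coordinates). Camera axes: x right, y down, z forward; pixel columns grow to the right and rows downward; lengths in m; the calibration is good to about 2 mm. The wrist camera is an equidistant fisheye: a pixel r from the principal point sees the ray r / f radians off the axis. A picture is of the moment at which its call begins.
- bot.sign_off(): hands the job in; it is judged then, once.
The state is a dict: "time": time; "q": joint angles; "dq": joint speeds; "joint_efforts": joint torques, N m; "eef_pos": TCP position; "tcp_rot": TCP orientation; "contact_force": force on the tool from outside, world axes, zero at the start; "torque": the same for the moment, N m; "opening": finger opening in m; "finger_force": force on a finger pad.
Only numpy, scipy, OpenCV 4.12 (cv2) and the standard library are available. Lean on these libraries where they do the work, as an engineer would, in place of code of your own. Each camera call takes 0.05 s, during which the arm holds its last target. There are 200 camera calls.

## Working session

There is one attempt and no reset: what is moved stays moved. The work goes in short steps, Python scripts to look and compute and a shell command to move; the robot and the scene stay as the last step left them, time stands still between calls to the robot, and variables do not carry over. Pictures are saved under pics/ and viewed, at most 10 in all, crops included, and the job is handed in when it is done.

```bash
mkdir -p pics; ls; cat > h.py <<'E'
import numpy as np, cv2
from station import bot
def pts(c):
    d=c["z_map"];K=c["camera_matrix"];v,u=np.mgrid[:d.shape[0],:d.shape[1]]
    P=np.stack([(u-K[0,2])/K[0,0]*d,(v-K[1,2])/K[1,1]*d,d],-1)
    W=P@c["extrinsics"][:3,:3].T+c["extrinsics"][:3,3]; W[d==0]=np.nan
    return W
E
python3 - <<'E'
from h import *
o=bot.get_obs();print(bot.tips_ahead,o)
for n in("scene","side"):
    c=bot.camera(n);cv2.imwrite(f"pics/{n}0.png",c["frame"]);np.savez(f"{n}0.npz",**c);print(c["extrinsics"].round(3),c["camera_matrix"])
E
```

```text
pics
0.017 {'time': 0.0, 'q': array([-0.06819756,  0.41191554, -0.01270042,  1.59706356,  0.00556443,
        1.13428858, -0.08224212]), 'dq': array([-8.46075896e-04, -2.57618733e-04, -4.58254815e-06, -1.55975019e-03,
       -4.53173259e-04, -5.54394628e-04, -9.14448244e-04]), 'joint_efforts': array([-1.18789325e-03, -6.00636005e+01,  6.81361444e-01, -2.99419034e+01,
        1.37590774e-02,  1.04116063e-02,  2.51732433e-05]), 'eef_pos': array([ 6.24523800e-01, -3.78770116e-05,  2.47435366e-01]), 'tcp_rot': array([-2.22071724e+00, -2.22061616e+00,  1.91701086e-03]), 'contact_force': array([ 0.16177633, -0.30218596, -0.5868169 ]), 'torque': array([-0.00351319, -0.01868028, -0.0285559 ]), 'finger_force': 0.0, 'opening': 0.08558318196872564}
[[-0.342  0.614 -0.712  1.213]
 [ 0.94   0.225 -0.258  0.174]
 [ 0.002 -0.757 -0.654  0.828]
 [ 0.     0.     0.     1.   ]] [[393.1291161    0.         253.99406732]
 [  0.         393.1291161  190.21775627]
 [  0.           0.           1.        ]]
[[ 0.995 -0.067  0.072  0.393]
 [-0.098 -0.669  0.737 -0.713]
 [-0.001 -0.741 -0.672  0.653]
 [ 0.     0.     0.     1.   ]] [[363.60115617   0.         254.3947801 ]
 [  0.         363.60115617 191.67298176]
 [  0.           0.           1.        ]]
```

View pics/scene0.png

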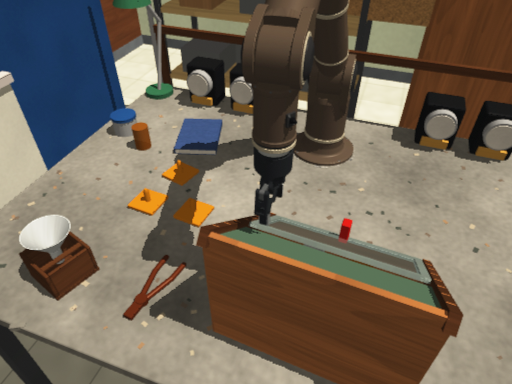

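View pics/side0.png

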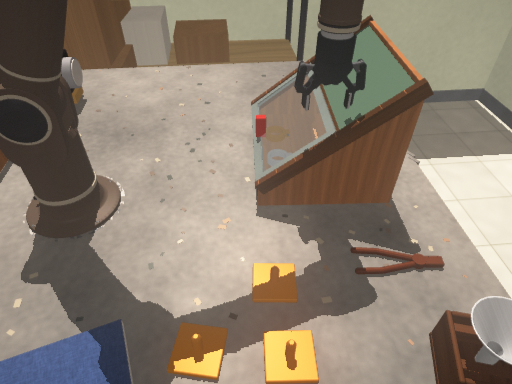

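The scene view shows the red grip at (346,229) and three ochre holders at (180,172), (148,201) and (196,212). The side view shows the red grip at (261,125), the nickel ring near (278,156), the brass ring near (278,132), and the holders at (275,282), (197,350) and (290,355).

```bash
python3 - <<'E'
from h import *
for n in("scene","side"):
    c=dict(np.load(f"{n}0.npz"));W=pts(c);h=cv2.cvtColor(c["frame"],cv2.COLOR_BGR2HSV)
    for nm,lo,hi in(("red",(0,200,120),(5,255,255)),("ochre",(12,200,90),(24,255,255))):
        m=cv2.inRange(h,lo,hi);k,l,s,_=cv2.connectedComponentsWithStats(m)
        for i in range(1,k):
            if s[i,4]<40: continue
            P=W[l==i];P=P[~np.isnan(P[:,0])]
            T=P[P[:,2]>.03] if nm=="ochre" else P[P[:,2]>P[:,2].max()-.004]
            B=P[abs(P[:,2]-.012)<.006]
            r=cv2.minAreaRect((B[:,:2]*1000).astype(np.float32)) if len(B)>20 else 0
            print(n,nm,s[i],P.min(0).round(3),P.max(0).round(3),"top",len(T),T.mean(0).round(3) if len(T) else 0,r)
    # sash frame grey & wood front
c=dict(np.load("side0.npz"));W=pts(c)
for p in[(257,188),(255,105),(265,184),(330,143),(303,62),(278,156),(278,132),(427,85),(370,22),(258,180),(256,140),(272,157),(285,157)]:print(p,c["frame"][p[1],p[0]],W[p[1],p[0]].round(3))
E
```

```text
scene red [342 219  10  20  80] [0.481 0.148 0.095] [0.512 0.167 0.14 ] top 54 [0.497 0.157 0.138] 0
scene ochre [132 123  18  27 268] [ 0.196 -0.646  0.005] [ 0.25  -0.591  0.089] top 219 [ 0.228 -0.608  0.07 ] ((231.89292907714844, -599.1892700195312), (10.648584365844727, 33.90567398071289), 63.290462493896484)
scene ochre [163 160  36  25 480] [ 0.25  -0.462  0.   ] [ 0.376 -0.361  0.06 ] top 42 [ 0.326 -0.411  0.046] ((323.7803039550781, -412.271484375), (89.01203155517578, 91.9695053100586), 77.14450073242188)
scene ochre [128 189  40  26 604] [ 0.436 -0.483  0.004] [ 0.53  -0.392  0.058] top 48 [ 0.486 -0.437  0.045] ((482.97857666015625, -437.52557373046875), (88.7562255859375, 90.32625579833984), 85.44639587402344)
scene ochre [174 198  40  29 649] [ 0.428 -0.331  0.005] [ 0.524 -0.238  0.059] top 49 [ 0.48  -0.284  0.046] ((476.9363098144531, -284.3056640625), (88.93417358398438, 92.08717346191406), 83.98358917236328)
(257, 188) [58 69 86] [ 0.464 -0.051  0.061]
(255, 105) [148 160 156] [0.498 0.331 0.076]
(265, 184) [54 65 83] [ 0.483 -0.054  0.075]
(330, 143) [40 52 71] [ 0.626 -0.062  0.19 ]
(303, 62) [ 98 101 105] [0.563 0.002 0.35 ]
(278, 156) [123 135 147] [0.523 0.008 0.111]
(278, 132) [ 92 120 145] [0.537 0.108 0.115]
(427, 85) [43 55 71] [ 0.799 -0.075  0.325]
(370, 22) [ 52  80 121] [0.82  0.321 0.321]
(258, 180) [ 85 115 162] [ 0.468 -0.04   0.077]
(256, 140) [101 109 109] [0.481 0.138 0.073]
(272, 157) [128 138 147] [0.51  0.021 0.098]
(285, 157) [145 147 148] [ 0.537 -0.012  0.121]
```

```bash
python3 -m crank '[[[0.9,-0.73,0],[0,0,0],-1],[[0.9,-0.73,0],[0,0,0],-1],[[0.9,-0.73,0],[0,0,0],-1],[[0.9,-0.73,0],[0,0,0],-1],[[0.9,-0.73,0],[0,0,0],-1],[[0.9,-0.73,0],[0,0,0],-1],[[0.9,-0.73,0],[0,0,0],-1]]'
python3 -m crank '[[[0,0,0],[0,0,0.97],-1],[[0,0,0],[0,0,0.97],-1],[[0,0,0],[0,0,0.97],-1],[[0,0,0],[0,0,0.97],-1],[[0,0,0],[0,0,0.97],-1],[[0,0,0],[0,0,0.97],-1],[[0,0,0],[0,0,0.97],-1],[[0,0,0],[0,0,0.97],-1],[[0,0,0],[0,0,0.97],-1],[[0,0,0],[0,0,0.97],-1],[[0,0,0],[0,0,0.97],-1],[[0,0,0],[0,0,0.97],-1]]'
python3 - <<'E'
from h import *
from scipy.spatial.transform import Rotation as R
o=bot.get_obs();print(o["eef_pos"],R.from_rotvec(o["tcp_rot"]).as_matrix().round(3),o["q"].round(2))
c=dict(np.load("scene0.npz"));W=pts(c)
m=(W[...,2]>.317)&(W[...,2]<.332)&(W[...,0]>.7)&(W[...,1]<.5)
P=W[m];print(len(P),cv2.minAreaRect((P[:,:2]*1000).astype(np.float32)))
m=(W[...,2]>.05)&(W[...,2]<.3)&(abs(W[...,0]-.81)<.06)&(W[...,1]<.3)&(W[...,1]>-.05);P=W[m]
print(len(P),np.polyfit(P[:,1],P[:,0],1))
c=bot.camera("wrist");cv2.imwrite("pics/w1.png",c["frame"]);np.savez("w1.npz",**c)
E
```

```text
time: 0.98
eef_pos: [0.4964, 0.1581, 0.248]
tcp_rot: [-2.221, -2.221, 0.001]
contact_force: [0.3, 1.0, -0.2]
opening: 0.0853
finger_force: 0.0
time: 2.48
eef_pos: [0.497, 0.1574, 0.248]
tcp_rot: [3.14, -0.092, -0.001]
contact_force: [0.6, 0.4, 0.2]
opening: 0.0855
finger_force: 0.0
[0.49698963 0.15740328 0.24795928] [[ 0.998 -0.059 -0.001]
 [-0.059 -0.998 -0.   ]
 [-0.001  0.    -1.   ]] [-0.51  0.23  0.13  1.85 -0.03  1.06 -1.99]
2639 ((808.8079833984375, 135.44082641601562), (424.99456787109375, 36.6577262878418), 86.10363006591797)
15608 [0.05730182 0.80746593]
```

View pics/w1.png

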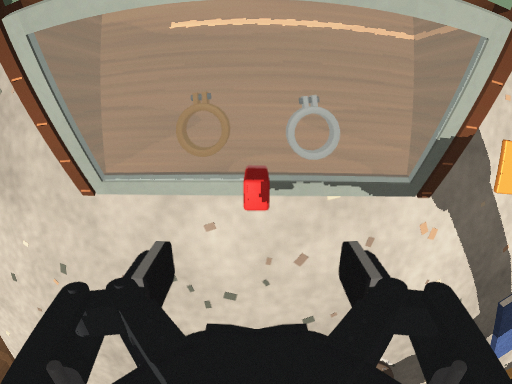

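The wrist view shows the red grip at (257,190), in line with the jaws. The brass ring is at (203,127) and the nickel ring at (313,131), both with lugs toward the back.

```bash
cat >> h.py <<'E'
def fray(c,u,v,z):
    K=c["camera_matrix"];a=(u-K[0,2])/K[0,0];b=(v-K[1,2])/K[1,1];r=np.hypot(a,b)
    d=c["extrinsics"][:3,:3]@np.array([a/r*np.sin(r),b/r*np.sin(r),np.cos(r)]);p=c["extrinsics"][:3,3]
    return p+d*(z-p[2])/d[2]
E
python3 - <<'E'
from h import *
c=dict(np.load("w1.npz"));print(c["extrinsics"].round(3),c["camera_matrix"])
h=cv2.cvtColor(c["frame"],cv2.COLOR_BGR2HSV);m=cv2.inRange(h,(0,180,60),(6,255,255));v,u=np.nonzero(m);k=abs(u-257)<25;u,v=u[k],v[k]
print(u.min(),u.max(),v.min(),v.max())
d=c["z_map"]
for y in range(160,216,4):print(y,c["frame"][y,257],d[y,257].round(4))
for p in[(257,v.min(),.137),(257,v.max(),.137),(257,183,.137),(u.min(),195,.137),(u.max(),195,.137),(313,131,.052),(203,127,.052),(309,100,.052),(257,186,.137)]:print(p,fray(c,*p).round(4))
E
```

```text
[[-0.057 -0.956 -0.288  0.571]
 [-0.998  0.055  0.016  0.153]
 [ 0.001  0.289 -0.957  0.373]
 [ 0.     0.     0.     1.   ]] [[297.31863964   0.         256.22634146]
 [  0.         297.31863964 191.88446339]
 [  0.           0.           1.        ]]
244 268 168 209
160 [111 137 163] 0.2778
164 [109 133 159] 0.2844
168 [ 50  54 129] 0.2844
172 [ 18  21 110] 0.2677
176 [ 20  22 112] 0.2532
180 [ 41  44 215] 0.2449
184 [ 66  71 250] 0.2446
188 [ 65  71 250] 0.2468
192 [ 65  71 250] 0.2474
196 [ 63  71 251] 0.2489
200 [ 64  71 250] 0.2483
204 [ 60  68 249] 0.2503
208 [ 58  64 248] 0.2517
212 [193 213 226] 0.3981
(257, np.int64(168), 0.137) [0.5202 0.1551 0.137 ]
(257, np.int64(209), 0.137) [0.4849 0.1571 0.137 ]
(257, 183, 0.137) [0.5076 0.1558 0.137 ]
(np.int64(244), 195, 0.137) [0.4979 0.1672 0.137 ]
(np.int64(268), 195, 0.137) [0.4967 0.1473 0.137 ]
(313, 131, 0.052) [0.54   0.0926 0.052 ]
(203, 127, 0.052) [0.5512 0.2118 0.052 ]
(309, 100, 0.052) [0.5741 0.0958 0.052 ]
(257, 186, 0.137) [0.505 0.156 0.137]
```

```bash
python3 -m crank '[[[0,0,0.9],[0,0,0],-1],[[0,0,0.9],[0,0,0],-1],[[0,0,0.9],[0,0,0],-1],[[0,0,0.9],[0,0,0],-1],[[0,0,0.8],[0,0,0],-1],[[0,0,0.6],[0,0,0],-1],[[0,0,0],[0,0,0],1],[[0,0,0],[0,0,0],1],[[0,0,0],[0,0,0],1],[[0,0,0],[0,0,0],1],[[0,0,0],[0,0,0],1],[[0,0,0],[0,0,0],1]]'
```

```text
time: 4.03
eef_pos: [0.4976, 0.1576, 0.1242]
tcp_rot: [-3.14, 0.087, -0.002]
contact_force: [0.4, -0.4, 5.8]
opening: 0.0211
finger_force: 59.3
```

```bash
python3 -m crank '[[[0.25,0,-0.195],[0,0,0],1],[[0.5,0,-0.39],[0,0,0],1],[[0.5,0,-0.39],[0,0,0],1],[[0.5,0,-0.39],[0,0,0],1]]' && python3 -m crank '[[[0.6,0,-0.47],[0,0,0],1],[[0.6,0,-0.47],[0,0,0],1],[[0.6,0,-0.47],[0,0,0],1],[[0.6,0,-0.47],[0,0,0],1],[[0.6,0,-0.47],[0,0,0],1],[[0.6,0,-0.47],[0,0,0],1],[[0.4,0,-0.31],[0,0,0],1],[[0.2,0,-0.156],[0,0,0],1],[[0,0,0],[0,0,0],1],[[0,0,0],[0,0,0],1]]'
```

```text
time: 4.53
eef_pos: [0.5396, 0.1548, 0.1571]
tcp_rot: [3.139, -0.086, -0.007]
contact_force: [-5.9, 0.2, -1.8]
opening: 0.0211
finger_force: 61.0
time: 5.78
eef_pos: [0.6466, 0.1476, 0.2409]
tcp_rot: [3.139, -0.088, 0.002]
contact_force: [-1.6, -3.3, 5.1]
opening: 0.0212
finger_force: 61.8
```

```bash
python3 -m crank '[[[0,0,0],[0,0,0],-1],[[0,0,0],[0,0,0],-1],[[0,0,0],[0,0,0],-1],[[0,0,0],[0,0,0],-1],[[0,0,-0.6],[0,0,0],-1],[[0,0,-1],[0,0,0],-1],[[0,0,-1],[0,0,0],-1],[[0,0,-1],[0,0,0],-1],[[0,0,0],[0,0,0],-1],[[0,0,0],[0,0,0],-1]]' && python3 -m crank '[[[-0.7,0.4,0],[0,0,0],-1],[[-0.7,0.4,0],[0,0,0],-1],[[-0.7,0.4,0],[0,0,0],-1],[[-0.7,0.4,0],[0,0,0],-1],[[-0.7,0.4,0],[0,0,0],-1],[[-0.7,0.4,0],[0,0,0],-1],[[0,0,1],[0,0,0],-1],[[0,0,1],[0,0,0],-1],[[0,0,1],[0,0,0],-1],[[0,0,1],[0,0,0],-1],[[0,0,1],[0,0,0],-1],[[0,0,0],[0,0,0],-1]]'
python3 - <<'E'
from h import *
c=bot.camera("wrist");cv2.imwrite("pics/w2.png",c["frame"]);np.savez("w2.npz",**c)
s=bot.camera("side");cv2.imwrite("pics/s2.png",s["frame"][20:220,200:460])
E
```

```text
time: 7.02
eef_pos: [0.6456, 0.1494, 0.3295]
tcp_rot: [-3.14, 0.085, 0.0]
contact_force: [-0.4, -0.7, -0.4]
opening: 0.0856
finger_force: 0.0
time: 8.52
eef_pos: [0.5359, 0.0948, 0.2022]
tcp_rot: [3.139, -0.085, -0.008]
contact_force: [-0.0, -0.1, -0.1]
opening: 0.0854
finger_force: 0.0
```

View pics/w2.png

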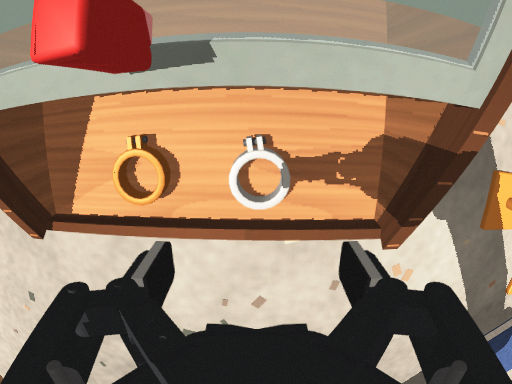

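View pics/s2.png

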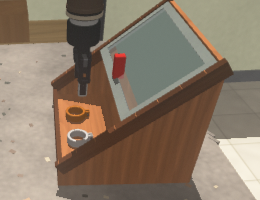

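The sash stands open. In the wrist view the nickel ring is at (259,180) with its lug at (256,143), and the brass ring is at (139,176). The side view confirms the pane stays raised.

```bash
python3 - <<'E'
from h import *
from scipy.spatial.transform import Rotation as R
c=dict(np.load("w2.npz"));f=c["frame"];h=cv2.cvtColor(f,cv2.COLOR_BGR2HSV)
m=cv2.inRange(h,(0,0,120),(180,60,255));m[:150]=0;m[214:]=0;m[:,:215]=0;m[:,310:]=0
m=cv2.morphologyEx(m,cv2.MORPH_CLOSE,np.ones((3,3)))
k,l,s,_=cv2.connectedComponentsWithStats(m);i=1+s[1:,4].argmax();print(s[i])
cs,hi=cv2.findContours((l==i).astype(np.uint8),cv2.RETR_CCOMP,cv2.CHAIN_APPROX_NONE)
o=bot.get_obs();T=R.from_rotvec(o["tcp_rot"]).as_matrix()
for q,hh in zip(cs,hi[0]):
    if len(q)<40: continue
    P=np.array([fray(c,u,v,.052) for u,v in q[:,0]]);xy=(P[:,:2]*1000).astype(np.float32)
    (cx,cy),r=cv2.minEnclosingCircle(xy);e=cv2.fitEllipse(xy)
    p=np.array([e[0][0]/1000,e[0][1]/1000,.052]);print("hole" if hh[3]>=0 else "outer",(cx,cy),r,e,"tool mm",(T.T@(p-o["eef_pos"])*1000).round(1))
lug=fray(c,256,140,.052);print(lug)
E
```

```text
[ 229  150   61   59 1446]
outer (539.0028076171875, 91.57073974609375) 30.350770950317383 ((538.5493774414062, 91.50943756103516), (57.509613037109375, 59.033634185791016), 111.76959991455078) tool mm [  1.2   3.6 152.7]
hole (538.1840209960938, 91.34324645996094) 22.59296989440918 ((539.0767822265625, 92.29873657226562), (40.50904846191406, 45.20464324951172), 44.5921745300293) tool mm [  1.7   2.7 152.7]
[0.57674862 0.0923183  0.052     ]
```

```bash
python3 -m crank '[[[0.08,0.13,0.5],[0,0,0],-1],[[0,0,0.9],[0,0,0],-1],[[0,0,0.9],[0,0,0],-1],[[0,0,0.9],[0,0,0],-1],[[0,0,0.9],[0,0,0],-1],[[0,0,0.8],[0,0,0],-1],[[0,0,0.6],[0,0,0],-1],[[0,0,0.4],[0,0,0],-1],[[0,0,0.23],[0,0,0],-1],[[0,0,0],[0,0,0],-1]]' && python3 -m crank '[[[0,0,0],[0,0,0],1],[[0,0,0],[0,0,0],1],[[0,0,0],[0,0,0],1],[[0,0,0],[0,0,0],1],[[0,0,0],[0,0,0],1]]'
```

```text
time: 9.88
eef_pos: [0.5395, 0.0919, 0.0513]
tcp_rot: [3.14, -0.086, -0.0]
contact_force: [0.7, -0.0, 0.4]
opening: 0.0854
finger_force: 0.0
time: 10.5
eef_pos: [0.5399, 0.0919, 0.0526]
tcp_rot: [-3.14, 0.086, -0.002]
contact_force: [-4.2, -1.2, 8.8]
opening: 0.0575
finger_force: 61.9
```

```bash
python3 -m crank '[[[0,0,-0.4],[0,0,0],1],[[0,0,-0.8],[0,0,0],1],[[0,0,-1],[0,0,0],1],[[0,0,-1],[0,0,0],1],[[0,0,-1],[0,0,0],1],[[0,0,-1],[0,0,0],1],[[0,0,-0.6],[0,0,0],1],[[0,0,0],[0,0,0],1],[[0,0,0],[0,0,0],1]]'
python3 - <<'E'
from h import *
from scipy.spatial.transform import Rotation as R
o=bot.get_obs();T=R.from_rotvec(o["tcp_rot"]).as_matrix();print((T.T@(np.array([.478,-.284,.2])-o["eef_pos"])/.025).round(2))
c=bot.camera("wrist");cv2.imwrite("pics/w3.png",c["frame"]);np.savez("w3.npz",**c)
E
```

```text
time: 11.62
eef_pos: [0.539, 0.0918, 0.1955]
tcp_rot: [3.14, -0.085, -0.002]
contact_force: [0.7, 0.7, -1.6]
opening: 0.0573
finger_force: 64.2
[-1.62 15.14 -0.17]
```

View pics/w3.png

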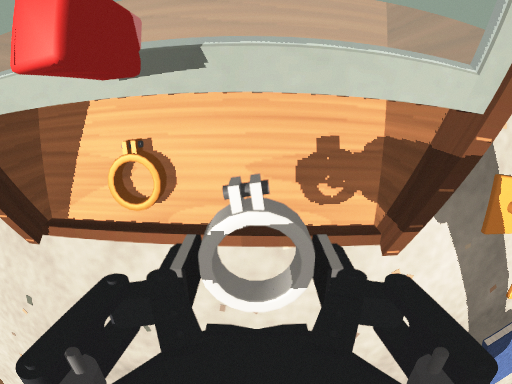

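The wrist view shows the nickel ring held level between the pads around (257,255). The brass ring is undisturbed at (135,181).

```bash
python3 -m crank '[[[-0.1,0.5,0],[0,0,0],1],[[-0.1,1,0],[0,0,0],1],[[-0.1,1,0],[0,0,0],1],[[-0.1,1,0],[0,0,0],1],[[-0.1,1,0],[0,0,0],1],[[-0.1,1,0],[0,0,0],1],[[-0.1,1,0],[0,0,0],1],[[-0.1,1,0],[0,0,0],1]]' && python3 -m crank '[[[-0.1,1,0],[0,0,0],1],[[-0.1,1,0],[0,0,0],1],[[-0.1,1,0],[0,0,0],1],[[-0.1,1,0],[0,0,0],1],[[-0.1,1,0],[0,0,0],1],[[-0.1,1,0],[0,0,0],1],[[-0.1,1,0],[0,0,0],1],[[-0.1,0.64,0],[0,0,0],1],[[0,0,0],[0,0,0],1],[[0,0,0],[0,0,0],1]]'
python3 - <<'E'
from h import *
from scipy.spatial.transform import Rotation as R
o=bot.get_obs();T=R.from_rotvec(o["tcp_rot"]).as_matrix()
ref=np.array([.478,-.284])
for n in("scene","side"):
    c=bot.camera(n);W=pts(c);h=cv2.cvtColor(c["frame"],cv2.COLOR_BGR2HSV)
    m=(cv2.inRange(h,(12,180,60),(24,255,255))>0)&(np.hypot(W[...,0]-ref[0],W[...,1]-ref[1])<.03)&(W[...,2]>.02)&(W[...,2]<.062)
    P=W[m];print(n,len(P),P.mean(0) if len(P) else 0,P.min(0),P.max(0))
c=bot.camera("wrist");cv2.imwrite("pics/w4.png",c["frame"]);np.savez("w4.npz",**c)
E
```

```text
time: 12.68
eef_pos: [0.5084, -0.096, 0.1958]
tcp_rot: [3.14, -0.087, -0.002]
contact_force: [0.0, -0.8, -1.1]
opening: 0.0573
finger_force: 64.2
time: 13.92
eef_pos: [0.479, -0.2829, 0.1961]
tcp_rot: [-3.14, 0.084, 0.0]
contact_force: [0.5, 0.6, -0.5]
opening: 0.0577
finger_force: 64.2
scene 68 [ 0.48088187 -0.28349337  0.04063975] [ 0.47106959 -0.29330184  0.02101803] [ 0.48706821 -0.27679109  0.05749928]Traceback (most recent call last):
  File "<stdin>", line 8, in <module>
    return umr_minimum(a, axis, None, out, keepdims, initial, where)
ValueError: zero-size array to reduction operation minimum which has no identity
```

```bash
python3 -m crank '[[[0,0.05,0.6],[0,0,0],1],[[0,0,1],[0,0,0],1],[[0,0,1],[0,0,0],1],[[0,0,1],[0,0,0],1],[[0,0,0.9],[0,0,0],1],[[0,0,0.7],[0,0,0],1],[[0,0,0.5],[0,0,0],1],[[0,0,0.3],[0,0,0],1],[[0,0,0.2],[0,0,0],1],[[0,0,0],[0,0,0],1],[[0,0,0],[0,0,0],1]]'
```

```text
time: 15.4
eef_pos: [0.4792, -0.2854, 0.0418]
tcp_rot: [3.14, -0.086, 0.001]
contact_force: [0.7, -0.2, -0.5]
opening: 0.0576
finger_force: 64.2
```

```bash
python3 -m crank '[[[0,0,0.1],[0,0,0],1],[[0,0,0.08],[0,0,0],1],[[0,0,0],[0,0,0],1],[[0,0,0],[0,0,0],1]]'; python3 -m crank '[[[0,0,0.04],[0,0,0],1],[[0,0,0.04],[0,0,0],1],[[0,0,0],[0,0,0],1],[[0,0,0],[0,0,0],1]]'
python3 - <<'E'
from h import *
c=bot.camera("wrist");cv2.imwrite("pics/w5.png",c["frame"])
E
```

```text
time: 15.9
eef_pos: [0.4789, -0.2852, 0.0368]
tcp_rot: [-3.14, 0.086, 0.0]
contact_force: [0.6, 0.2, -1.2]
opening: 0.0577
finger_force: 64.2
time: 16.4
eef_pos: [0.4789, -0.2851, 0.0348]
tcp_rot: [3.14, -0.085, 0.0]
contact_force: [-0.7, 0.4, -1.1]
opening: 0.0574
finger_force: 64.3
```

View pics/w5.png

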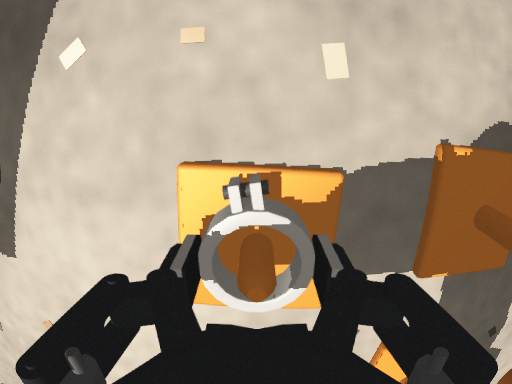

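The ring is round the spindle, which shows at (257,265), with no contact on the base yet. I'll inch down.

```bash
python3 -m crank '[[[0,0,0.06],[0,0,0],1],[[0,0,0],[0,0,0],1],[[0,0,0],[0,0,0],1]]'; python3 -m crank '[[[0,0,0.06],[0,0,0],1],[[0,0,0],[0,0,0],1],[[0,0,0],[0,0,0],1]]'
```

```text
time: 16.82
eef_pos: [0.479, -0.2852, 0.0347]
tcp_rot: [-3.14, 0.086, -0.001]
contact_force: [-5.0, 2.9, 13.5]
opening: 0.0576
finger_force: 65.7
time: 17.2
eef_pos: [0.479, -0.2852, 0.0345]
tcp_rot: [-3.14, 0.086, -0.002]
contact_force: [-8.7, 5.6, 31.0]
opening: 0.0575
finger_force: 67.2
```

```bash
python3 -m crank '[[[0,0,-0.08],[0,0,0],1],[[0,0,0],[0,0,0],-1],[[0,0,0],[0,0,0],-1],[[0,0,0],[0,0,0],-1],[[0,0,0],[0,0,0],-1],[[0,0,-0.4],[0,0,0],-1],[[0,0,-0.8],[0,0,0],-1],[[0,0,-1],[0,0,0],-1],[[0,0,-1],[0,0,0],-1],[[0,0,-1],[0,0,0],-1],[[0,0,-1],[0,0,0],-1],[[0,0,0],[0,0,0],-1]]'
python3 - <<'E'
from h import *
a=bot.camera("side")["frame"];b=bot.camera("wrist")["frame"]
cv2.imwrite("pics/f.png",cv2.resize(np.vstack([a[:, :],b]),(440,600)) if 0 else cv2.resize(np.hstack([a,b]),(800,300)))
E
```

```text
time: 18.7
eef_pos: [0.48, -0.2859, 0.1664]
tcp_rot: [3.139, -0.086, 0.006]
contact_force: [0.2, 0.2, -0.1]
opening: 0.0853
finger_force: 0.0
```

View pics/f.png

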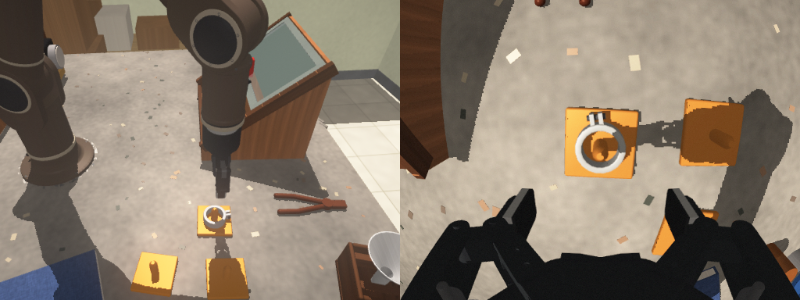

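The ring lies flat round the spindle, at (215,215) in the left view and (600,150) in the right. The sash is still up and the gripper is clear.

```bash
python3 -c "
from station import bot
print(bot.sign_off())"
```

```text
the job is handed in; nothing more can be done
None
```

The job is handed in: the sash was left standing open (raised about 189 mm), the nickel ring lies flat round the spindle of the left-most ochre holder, and the brass ring was not touched; the sign-off gave no verdict.

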